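# Square a tube block to the shaker's clamp bar

## Robot

A 7-joint arm with a two-finger parallel gripper is mounted at the origin on the work surface. World frame = base frame: x ahead of the robot, y to its left, z up, the work surface at z = 0. Lengths are in m, angles in rad, forces in N, time in s.
With the tool pointing down it reaches from about 0.425 to 0.825 m from the base axis. Payload 3.6 kg.
Tool frame: the origin (TCP) lies midway between the tips of the shut fingers; the grasp point (between the pads) lies 19 mm behind it (arm.hold_point_z is the distance from the TCP to the grasp point, in m); z points along the fingers, y is the line along which they close (so a half turn about z gives the same grasp; the last joint's range is limited). The gripper opens to 85 mm and grips with 20 to 120 N. Pads are 22 mm wide; open, the fingers measure 114 mm over their backs; the gripper's body (76 mm by 85 mm) begins 54 mm behind the grasp point. The pads swing forward as they close: fully open they stand 13 mm farther back than shut.
Start: joints at [1.202, 0.615, -0.013, 1.423, 0.008, 1.103, -0.04], TCP at [0.218, -0.612, 0.231] pointing down, gripper open.
Joint ranges: [-3.12, 3.12], [-0.3, 2.06], [-1.34, 1.32], [0.26, 2.42], [-1.36, 4.5], [0.01, 1.98], [-2.84, 2.84]. Speed limits (rad/s): [2.79, 2.79, 3.14, 3.14, 3.14, 3.14, 3.14].

## Interface

Orientations are given as a rotation vector (axis times angle).
In Python, from station import arm gives the robot as it stands. The module is installed in compiled form; this text tells all that it offers.
- The arm moves only by the tool play_rows, never from a script. Its argument "steps" is a list of rows, each a list of 2 entries, a list of its own where there are three numbers: the shift along the tool's x, y, z in mm, then the turn about the tool's z in rad. A call has 1 to 8 rows; each row shifts and turns the commanded pose from where the row before left it, along the tool's axes as they then stand; what a row does not reach is not made up. A row lasts 1/10 s, in which the tool goes at most 50 mm and 8.59 degrees, less where a joint would pass 70% of its speed; a pose out of reach is approached as far as the arm can. A call with a gripper value outside its range is refused whole. "grip" is the opening, from 0 (shut) to 1 (fully open), set as the call begins (left out, the last holds). The fingers move at their own pace and stop on an object; the grip force is fixed at half the most. Time passes only in rows, so rows that do not move let the fingers close. It gives the time, the measured TCP pose, the force, the opening and the grip force at its end, in the units of the state.
- arm.read_state(): the state, without advancing time (a new reading comes with each control period).
- arm.capture(name): name is "side" or "top" or "wrist"; returns a dict with "img" (384x512x3 uint8, blue, green, red), "K" (3x3 intrinsics, pixels), "R" (3x3) and "t" (3): a world point X has camera coordinates R X + t. Camera axes: x right, y down, z forward; pixel columns grow to the right and rows downward; lengths in m; the calibration is good to about 2 mm. A picture is of the moment at which its call begins. There is no depth.
- arm.job_done(): hands the job in; it is judged then, once.
The state is a dict: "t": time; "joints": joint angles; "dq": joint speeds; "effort": joint torques, N m; "position": TCP position; "orientation": TCP orientation; "force": force on the tool from outside, world axes, zero at the start; "moment": the same for the moment, N m; "finger_gap": opening from 0.0 (shut) to 1.0 (fully open); "finger_force": force on a finger pad.
Only numpy, scipy, OpenCV 4.12 (cv2) and the standard library are available. Lean on these libraries where they do the work, as an engineer would, in place of code of your own. Each camera call takes 0.05 s, during which the arm holds its last target. There are 200 camera calls.

## Task

The heavy aluminium tube block stands askew on the shaker platform. With the fingertips only, walk it round and across the mat by pushing steadily at its corners until one of its long sides lies flat against the fixed clamp bar at the far edge, ready for clamping. Do not lift or tip the block, do not touch its vials, leave everything else where it is, and finish with the hand clear.

Things in the scene. Friction and masses are not known exactly. Their poses are not given: they have to be found in the camera images.
- tube_block: solid aluminium tube block, about 0.9 kg with its vials, 92 mm (its x) by 120 mm (its y, the long way) by 40 mm high, resting on a foot pad 52 by 76 by 3 mm under its middle, loose and askew on the rubber mat (friction about 0.6). Too wide to grip; eight capped vials stick out of its top. Origin: centre of its underside, z up. The two long sides are alike: either may go to the bar
- vials: the eight amber vials with white caps, 20 mm across, in two rows of four along the block, no nearer than 14 mm to its edges; they stick out 14 mm, to 54 mm above the mat. Part of the block; same origin and axes
- bar_face (a point): the fixed clamp bar: a straight level round steel bar, 14 mm thick, 380 mm long, across the far side of the shaker platform, its axis 22 mm above the mat. The point lies on its surface facing the robot, half-way along, at its axis's height. x points level across the bar, away from the robot (the way to push); y along the bar; z up
- mat (a point): middle of the top of the fixed shaker platform's rubber mat, 320 (x) by 372 mm (y), 87 mm above the bench; axes as bar_face, which lies 113 mm on in x. Rails 11 mm above the mat run along x, inner faces 189 mm either side; on them stand a thumb screw 47 mm above the mat at each bar end and a carrier 28 mm above it at the near end. The near edge is open
- jar: small glass jar with a white lid, 42 mm across, 58 mm tall, standing on the platform's mat near one of its side rails; bystander; origin: centre of its underside
- dish: flat clear Petri dish, 60 mm across, 13 mm tall, on the platform's mat near the other side rail; bystander; origin: centre of its underside
- magnifier: magnifying glass lying on the bench; origin under the middle of the 90 mm lens; bystander
- tube_rack: white test-tube rack 170 mm long, 130 mm tall with its tubes, on the bench; bystander; origin: centre of its underside
- beaker: glass beaker, 70 mm across, 90 mm tall, on the bench; bystander; origin: centre of its underside
- slide_tray: shallow white tray 150 by 210 mm with slides, on the bench; bystander; origin: centre of its underside
Mind the look-alikes: they are no part of the job. What is shaped like the tube_block but red is not meant.

How it is judged:
At the end, for the whole second after the job is handed in: The block stands flat and still on the mat, a long side along the clamp bar within 2 degrees and within 3.5 mm of touching it, wholly within the bar's length; the jar, dish, magnifier, rack, beaker and tray within 20 mm of where they stood (angle between the y axis of tube_block and the y axis of bar_face, either way round below 0.035 rad and x of tube_block in the frame of bar_face between -0.0495 and -0.042 m and y of tube_block in the frame of bar_face between -0.125 and 0.125 m and z of tube_block in the frame of bar_face between -0.026 and -0.018 m and angle between tube_block's own z axis and vertical below 0.05 rad and linear speed of tube_block below 0.01 m/s and not (distance of jar from where it was at the start of the episode above 0.02 m) and not (distance of dish from where it was at the start of the episode above 0.02 m) and not (distance of magnifier from where it was at the start of the episode above 0.02 m) and not (distance of tube_rack from where it was at the start of the episode above 0.02 m) and not (distance of beaker from where it was at the start of the episode above 0.02 m) and not (distance of slide_tray from where it was at the start of the episode above 0.02 m)).
It fails at once if the block is pushed with the arm or the gripper's body (over 5 N) instead of the fingers (contact force between the arm and tube_block above 5 N).
It fails at once if the block is lifted (over 8 mm off the mat) or tipped up (over 9 degrees) (z of tube_block in the frame of bar_face above -0.014 m or angle between tube_block's own z axis and vertical above 0.16 rad).
It fails at once if the block is knocked along (faster than 0.4 m/s) instead of pushed steadily (linear speed of tube_block above 0.4 m/s).
It fails at once if the vials are touched (more than 1 N) (contact force between the fingers and vials above 1 N).
It fails at once if a bystander is moved by more than 20 mm (distance of any of jar, dish, magnifier, tube_rack, beaker, slide_tray from where it was at the start of the episode above 0.02 m).
It also fails if it takes over 51 s, if anything falls off the work surface, if the arm or the gripper's body presses on something with over 40 N, if the wrist force passes 120 N, or if a joint passes its speed limit or range.

## Working session

There is one attempt and no reset: what is moved stays moved. The work goes in short steps, Python scripts to look and compute and a tool call to move; the robot and the scene stay as the last step left them, time stands still between calls to the robot, and variables do not carry over. Pictures are saved under pics/ and viewed, at most 10 in all, crops included, and the job is handed in when it is done.

Besides the shell and the picture viewer there is one more tool, called as name([rows], argument=value, ...), one row to a line, values as JSON. play_rows: Moves the arm, as the interface text tells. Its arguments: {"type":"object","properties":{"steps":{"type":"array","items":{"type":"array"}},"grip":{"type":"number"}},"required":["steps"]}

```bash
mkdir -p pics; cat > h.py <<'E'
import numpy as np, cv2
from station import arm
def ray(c,uv,z):
    R=np.array(c["R"]);t=np.array(c["t"]).ravel();K=np.array(c["K"])
    uv=np.atleast_2d(np.array(uv,float)); o=-R.T@t
    d=(R.T@np.linalg.inv(K)@np.c_[uv,np.ones(len(uv))].T).T
    return o+d*((z-o[2])/d[:,2])[:,None]
def proj(c,X):
    X=np.atleast_2d(np.array(X,float));p=(np.array(c["K"])@(np.array(c["R"])@X.T+np.array(c["t"]).reshape(3,1))).T
    return p[:,:2]/p[:,2:]
E
python3 - <<'E'
from h import *
a=arm.capture("top");b=arm.capture("side")
import pickle;pickle.dump((a,b),open("c.pkl","wb"))
cv2.imwrite("pics/a.png",cv2.resize(a["img"],(800,600)));cv2.imwrite("pics/b.png",cv2.resize(b["img"],(800,600)))
for c in(a,b):print(c["K"],c["R"],c["t"])
print(arm.read_state())
E
```

```text
[[483.87538358   0.         259.85349616]
 [  0.         483.87538358 189.17020896]
 [  0.           0.           1.        ]] [[-0.0030086  -0.99982604 -0.01840749]
 [-0.98766265  0.00585303 -0.15648716]
 [ 0.15656768  0.01770959 -0.98750845]] [0.01670624 0.50476986 1.50736858]
[[372.19026443   0.         256.32689682]
 [  0.         372.19026443 197.50987902]
 [  0.           0.           1.        ]] [[-0.81617664 -0.57729828  0.02413294]
 [-0.32525202  0.42451388 -0.84498467]
 [ 0.47756342 -0.69750603 -0.53424574]] [0.41676299 0.27063773 0.8964634 ]
{'t': 0.1, 'joints': array([ 1.20150928,  0.61587168, -0.01260863,  1.4247644 ,  0.00808953,
        1.10340985, -0.04037099]), 'dq': array([-3.52387604e-04, -1.50527338e-03,  9.62708559e-05, -3.89201188e-03,
        1.93417522e-03,  1.71220565e-03, -3.06447802e-04]), 'effort': array([ 1.92082531e-03, -4.70379138e+01,  2.60578617e-01, -1.71569878e+01,
        1.01431707e-02,  5.89791700e-03, -1.59613251e-05]), 'position': array([ 0.21824675, -0.61151915,  0.23021356]), 'orientation': array([-3.09321095e+00, -5.35542326e-01,  6.84713244e-04]), 'force': array([ 0.17967152, -0.87178853,  0.29388658]), 'moment': array([ 0.02530311, -0.04105355, -0.04232281]), 'finger_force': 0.0, 'finger_gap': 1.0030741401499434}
```

View pics/a.png

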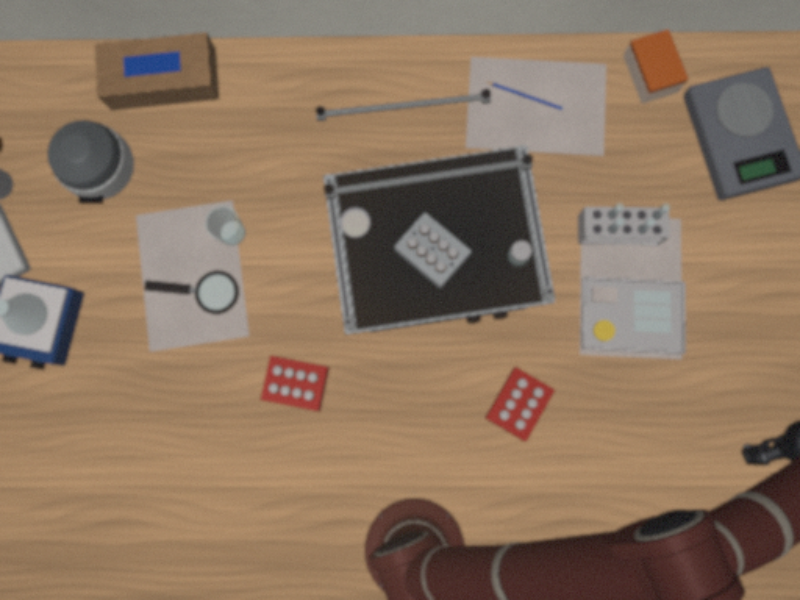

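View pics/b.png

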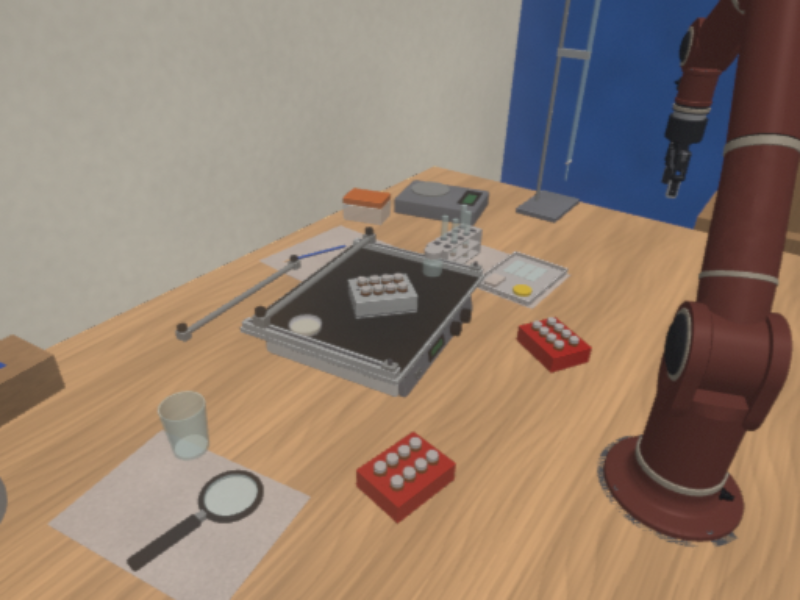

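Top view (800×600): the candidates are the grey block at (432,250) on the mat, and red ones at (295,383) and (520,404). I choose the grey one, as the red are excluded. The real bar runs from (332,187) to (526,165) on the platform. The bar at (400,105) lies on the bench and is not meant.

```bash
cat > m.py <<'E'
from h import *
def block(c,poly=None,show=None):
    im=c["img"]; g=cv2.cvtColor(im,cv2.COLOR_BGR2GRAY)
    # mask to inner mat
    m=(g>75).astype(np.uint8)*255
    return m
E
python3 - <<'E'
from h import *;import pickle
a,b=pickle.load(open("c.pkl","rb"))
im=a["img"];x0,y0,x1,y1=200,85,365,220
cv2.imwrite("pics/c.png",cv2.resize(im[y0:y1,x0:x1],None,fx=4.4,fy=4.4,interpolation=cv2.INTER_CUBIC))
g=cv2.cvtColor(im,cv2.COLOR_BGR2GRAY)
m=(g>80).astype(np.uint8)
n,l,s,ce=cv2.connectedComponentsWithStats(m)
for i in range(1,n):
    if s[i,4]>60 and x0<ce[i][0]<x1 and y0<ce[i][1]<y1:
        print(i,s[i],ce[i])
k=l[157,290] 
k=l[int(250*.64),int(432*.64)]
print(k)
cs,_=cv2.findContours((l==k).astype(np.uint8),cv2.RETR_EXTERNAL,cv2.CHAIN_APPROX_NONE)
c=max(cs,key=cv2.contourArea)
W=ray(a,c[:,0,:],.127)[:,:2]
r=cv2.minAreaRect((W*1000).astype(np.float32));print(r,cv2.boxPoints(r))
E
```

```text
1 [     0      0    512    384 166716] [243.53865256 181.06055208]
9 [ 252  136   50   48 1274] [276.3877551  159.34850863]
9
((583.11083984375, -37.335235595703125), (123.88954162597656, 97.55647277832031), 48.754188537597656) [[ 505.59543   -51.751717]
 [ 578.947    -116.06981 ]
 [ 660.6262    -22.918755]
 [ 587.27466    41.399338]]
```

View pics/c.png

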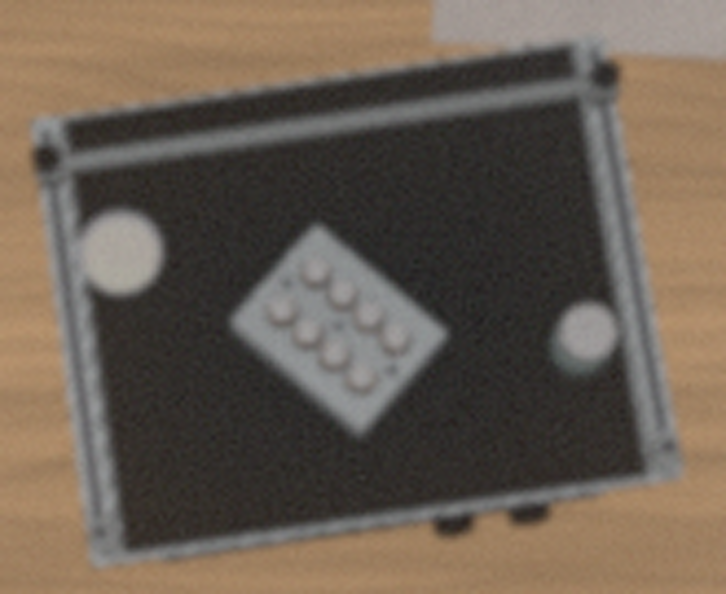

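The crop shows the block's corners at (318,222), (450,332), (360,438) and (230,322), with 8 vials. The bar runs from (70,162) to (590,88), the dish is at (122,252) and the jar lid at (588,330). Next I measure the bar.

```bash
cat > m.py <<'E'
from h import *
def bar(c):
    g=cv2.cvtColor(c["img"],cv2.COLOR_BGR2GRAY).astype(float);P=[]
    for u in range(222,326):
        v0=85+(162-(u*1.0-200-16)*4.4*74/520)/4.4
        vs=np.arange(int(v0)-5,int(v0)+7);w=np.clip(g[vs,u]-60,0,None)
        P.append((u,(w*vs).sum()/w.sum()))
    W=ray(c,P,.109)[:,:2]
    vx,vy,x,y=cv2.fitLine(W.astype(np.float32),cv2.DIST_HUBER,0,1e-4,1e-4).ravel()
    if vy<0:vx,vy=-vx,-vy
    return np.array([x,y]),np.array([vx,vy]),W
def block(c,zt=.127,nearest=None,th=80):
    g=cv2.cvtColor(c["img"],cv2.COLOR_BGR2GRAY);n,l,s,ce=cv2.connectedComponentsWithStats((g>th).astype(np.uint8))
    best=None
    for i in range(1,n):
        if s[i,4]>900:
            cs,_=cv2.findContours((l==i).astype(np.uint8),cv2.RETR_EXTERNAL,cv2.CHAIN_APPROX_NONE)
            W=ray(c,max(cs,key=cv2.contourArea)[:,0,:],zt)[:,:2]
            r=cv2.minAreaRect((W*1000).astype(np.float32))
            if 80<min(r[1])<112 and 105<max(r[1])<140: print(np.round(r[0],1),np.round(r[1],1),round(r[2],2),np.round(cv2.boxPoints(r)).tolist())
E
python3 - <<'E'
from m import *;import pickle
a,b=pickle.load(open("c.pkl","rb"))
p,d,W=bar(a);nrm=np.array([d[1],-d[0]])
print("bar",p,d,np.degrees(np.arctan2(-d[0],d[1])),np.abs((W-p)@nrm).max())
pc=lambda x,y:(200+x/4.4-.5+.1,85+y/4.4-.5+.1)
q=ray(a,[pc(*v) for v in [(318,222),(450,332),(360,438),(230,322)]],.127);print(q)
print("dish",ray(a,[pc(122,252)],.1),"jar",ray(a,[pc(588,330)],.145))
E1=ray(a,[pc(46,158),pc(602,75)],.13);print("screws",E1)
f=p-.007*nrm
for Q in (q,):print("bar-frame corners",np.c_[(Q[:,:2]-f)@nrm,(Q[:,:2]-E1.mean(0)[:2])@d])
for z in [(122,252,.1),(588,330,.145)]:
  Q=ray(a,[pc(*z[:2])],z[2])[:,:2];print(np.c_[(Q-f)@nrm,(Q-E1.mean(0)[:2])@d])
E
```

```text
bar [ 0.7368343  -0.03873227] [-0.14495534  0.9894382 ] 8.334693 0.0005620996239820259
[[ 0.65892655 -0.02449715  0.127     ]
 [ 0.57987136 -0.11511067  0.127     ]
 [ 0.50599672 -0.05224145  0.127     ]
 [ 0.58802716  0.03692823  0.127     ]]
dish [[0.64552161 0.11456112 0.1       ]] jar [[ 0.57663651 -0.20775463  0.145     ]]
screws [[ 0.70588157  0.16581643  0.13      ]
 [ 0.7628451  -0.22449164  0.13      ]]
bar-frame corners [[-0.06802144  0.0157243 ]
 [-0.15937658 -0.0624727 ]
 [-0.22335773  0.01044102]
 [-0.12926807  0.08677816]]
[[-0.06112757  0.15525697]]
[[-0.1760065  -0.15366927]]
```

Block pose in the bar frame: centre about (-145, +13) mm. It needs +50° CCW and about 100 mm in +x. Plan: push with shut fingers at the right corner to start the turn, then use the fingers as a two-point wall to align the block and push it home.

play_rows([
  [[0,0,0],0.1],
  [[0,0,0],0.097],
  [[30,-37,0],0],
  [[30,-37,0],0],
  [[30,-37,0],0],
  [[30,-37,0],0],
  [[30,-37,0],0],
  [[30,-37,0],0],
], grip=0)

```text
t: 0.9
position: [0.3649, -0.3644, 0.2311]
orientation: [-3.133, -0.229, 0.0]
force: [1.1, -0.1, -0.3]
finger_gap: -0.001
finger_force: 0.0
```

play_rows([
  [[30,-37,0],0],
  [[30,-37,0],0],
  [[30,-37,0],0],
  [[30,-37,0],0],
  [[30,-37,0],0],
  [[30,-37,0],0],
  [[0,0,0],0],
  [[0,0,0],0],
])

```text
t: 1.7
position: [0.5102, -0.1191, 0.2308]
orientation: [-3.132, -0.235, 0.002]
force: [-0.8, -0.8, -0.8]
finger_gap: 0.001
finger_force: 0.0
```

```bash
cat >> m.py <<'E'
n=np.array([.9894,.145]);d=np.array([-.145,.9894]);f0=np.array([.7285,-.0302])
from scipy.spatial.transform import Rotation
def tb():
    s=arm.read_state();P=s["position"];R=Rotation.from_rotvec(s["orientation"]).as_matrix()
    print("t",round(s["t"],2),"X,Y mm",np.round([(P[:2]-f0)@n*1e3,(P[:2]-f0)@d*1e3],1),"z",round(P[2],4),"toolx-n deg",round(np.degrees(np.arctan2(R[1,0],R[0,0]))-8.34,2),"tz",R[:,2].round(3),"F",np.round(s["force"],1),"gap",round(s["finger_gap"],2))
E
python3 -c "
from m import *
tb()"
```

```text
t 1.7 X,Y mm [-228.9  -56.3] z 0.2308 toolx-n deg 0.22 tz [-0.001  0.    -1.   ] F [-0.8 -0.8 -0.8] gap 0.0
```

play_rows([
  [[0,-2,40],0],
  [[0,0,40],0],
  [[0,0,30],0],
  [[0,0,15],0],
  [[0,0,8],0],
  [[0,0,0],0],
  [[0,0,0],0],
])

```text
t: 2.4
position: [0.5102, -0.1196, 0.0991]
orientation: [3.133, 0.227, 0.002]
force: [0.5, 0.5, 0.3]
finger_gap: -0.003
finger_force: 0.0
```

```bash
python3 -c "
from m import *
tb()
a=arm.capture('top');b=arm.capture('side')
x=cv2.resize(a['img'][85:220,190:365],(700,540)[:2]);
x=cv2.resize(a['img'][90:210,205:355],(400,320));y=cv2.resize(b['img'][140:260,150:300],(400,320))
cv2.imwrite('pics/d.png',np.hstack([x,y]))"
```

```text
t 2.4 X,Y mm [-229.   -56.8] z 0.0991 toolx-n deg -0.07 tz [ 0.001 -0.001 -1.   ] F [0.5 0.5 0.3] gap -0.0
```

View pics/d.png

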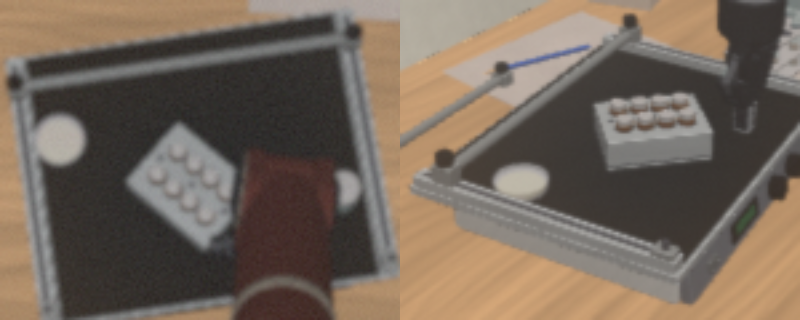

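Left (top view): the arm hides the near right part of the block. Right (side view): the fingertips at (742,130) stand just off the block's right end at (712,150), as planned. Now I push.

play_rows([
  [[12,0,2],0],
  [[12,0,0],0],
  [[8,0,0],0],
  [[7,0,0],0],
  [[7,0,0],0],
  [[7,0,0],0],
  [[7,0,0],0],
  [[0,0,0],0],
])

```text
t: 3.3
position: [0.5706, -0.111, 0.0964]
orientation: [3.132, 0.227, 0.003]
force: [0.8, -3.2, 0.5]
finger_gap: 0.0
finger_force: 1.2
```

```bash
cat >> m.py <<'E'
def sidec(c=None):
    # top-face outline in side view: bright pixels on the mat; report pose in bar frame
    c=c or arm.capture("side");g=cv2.cvtColor(c["img"],cv2.COLOR_BGR2GRAY)
    g=cv2.GaussianBlur(g,(3,3),0)
    return c
E
python3 -c "
from m import *
tb()
b=arm.capture('side')
y=cv2.resize(b['img'][160:230,200:290],(780,600),interpolation=cv2.INTER_CUBIC)
cv2.imwrite('pics/e.png',y)"
```

```text
t 3.3 X,Y mm [-167.9  -57. ] z 0.0964 toolx-n deg -0.03 tz [ 0.002 -0.001 -1.   ] F [ 0.8 -3.2  0.5] gap 0.0
```

View pics/e.png

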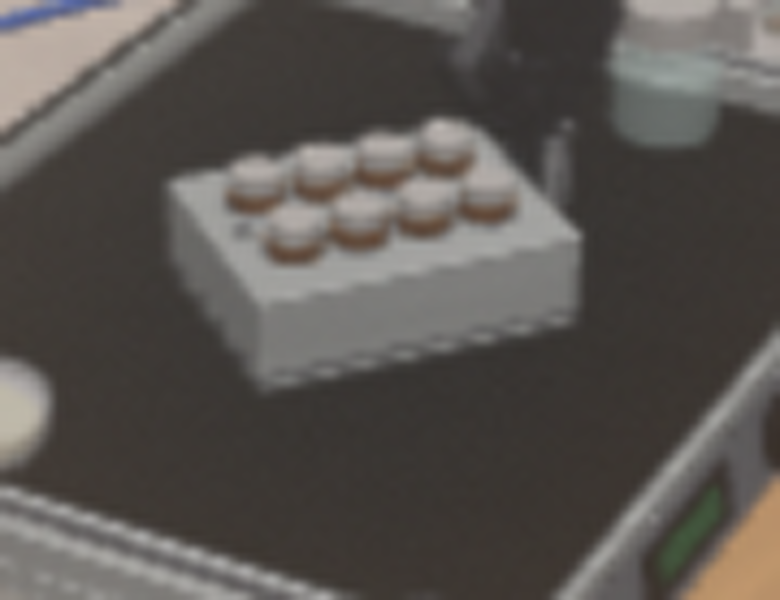

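The block has turned. Its top corners in this crop are at (170,185), (262,302), (580,237) and about (480,130). The fingertip is at (556,170), behind the right end.

```bash
cat >> m.py <<'E'
def pose(c,TLB):
    W=ray(c,TLB,.127)[:,:2];q=np.c_[(W-f0)@n,(W-f0)@d]*1e3
    T,L,B=q; cen=(T+B)/2; v=L-B
    print("corners",q.round(0).tolist(),"cen",cen.round(1),"lens",np.linalg.norm(T-L).round(),np.linalg.norm(v).round(),"angle left ccw",np.degrees(np.arctan2(v[0],v[1])).round(1))
E
python3 -c "
from m import *
b=arm.capture('side')
pose(b,[(200+x/8.667-.45,160+y/8.571-.45) for x,y in [(170,183),(262,302),(581,237)]])"
```

```text
corners [[-68.0, 38.0], [-137.0, 92.0], [-212.0, 1.0]] cen [-139.6   19.5] lens 88.0 118.0 angle left ccw 39.3
```

play_rows([
  [[-15,0,0],0],
  [[-30,0,0],0],
  [[-32,0,0],0],
  [[0,-36,0],0],
  [[0,-36,0],0],
  [[0,-36,0],0],
  [[0,-1,2],0],
  [[0,0,0],0],
])

```text
t: 4.2
position: [0.4771, -0.0109, 0.0943]
orientation: [-3.131, -0.235, -0.0]
force: [-0.3, -0.1, 1.5]
finger_gap: 0.003
finger_force: 0.0
```

play_rows([
  [[0,0,0],0],
  [[0,0,0],0],
  [[0,0,0],0],
  [[8,0,0],0],
  [[8,0,0],0],
  [[0,0,0],0],
], grip=0.7)

```text
t: 4.8
position: [0.4952, -0.0107, 0.0945]
orientation: [-3.133, -0.229, -0.004]
force: [-0.3, 0.2, 0.2]
finger_gap: 0.703
finger_force: 0.0
```

```bash
python3 -c "
from m import *
tb()
b=arm.capture('side')
y=cv2.resize(b['img'][160:235,200:300],(800,600),interpolation=cv2.INTER_CUBIC)
cv2.imwrite('pics/f.png',y)"
```

```text
t 4.8 X,Y mm [-228.    53.1] z 0.0945 toolx-n deg 0.02 tz [ 0.003  0.    -1.   ] F [-0.3  0.2  0.2] gap 0.7
```

View pics/f.png

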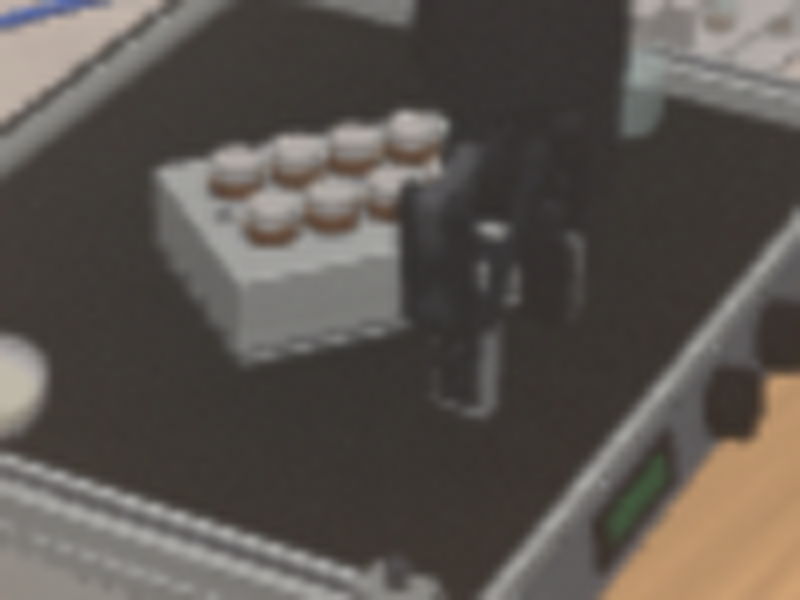

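The near finger's tip is at (465,400) and the far one at (572,300). The block's left end is unchanged. Now I push the near corner diagonally to turn the block.

play_rows([
  [[7,0,0],0],
  [[6,3,0],0],
  [[6,5,0],0],
  [[6,5,0],0],
  [[6,5,0],0],
  [[6,5,0],0],
  [[6,5,0],0],
  [[0,0,0],0],
])

```text
t: 5.65
position: [0.5419, -0.0334, 0.0945]
orientation: [3.133, 0.227, 0.006]
force: [0.2, -0.7, -0.4]
finger_gap: 0.699
finger_force: 0.0
```

```bash
python3 -c "
from m import *
tb()
b=arm.capture('side');w=arm.capture('wrist')
y=cv2.resize(b['img'][160:235,200:300],(400,300),interpolation=cv2.INTER_CUBIC)
cv2.imwrite('pics/g.png',np.hstack([y,cv2.resize(w['img'],(400,300))]))"
```

```text
t 5.65 X,Y mm [-185.1   23.9] z 0.0945 toolx-n deg -0.05 tz [ 0.004 -0.    -1.   ] F [ 0.2 -0.7 -0.4] gap 0.7
```

View pics/g.png

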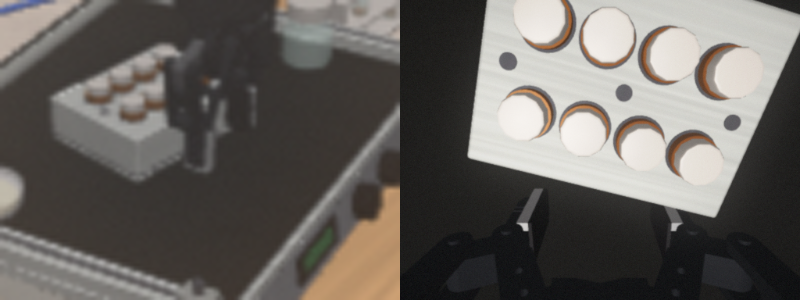

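The wrist view shows the near long side running from (470,157) to (715,215), about 13° still to turn. The right finger touches near (675,210), the left finger is about 15 mm off, and the vials are well clear. I push straight ahead.

play_rows([
  [[7,0,0],0],
  [[7,0,0],0],
  [[7,0,0],0],
  [[7,0,0],0],
  [[7,0,0],0],
  [[7,0,0],0],
  [[7,0,0],0],
  [[0,0,0],0],
])

```text
t: 6.55
position: [0.59, -0.0237, 0.0943]
orientation: [-3.132, -0.232, -0.005]
force: [-1.3, -0.8, 0.1]
finger_gap: 0.7
finger_force: 0.3
```

```bash
python3 -c "
from m import *
tb()
b=arm.capture('side');w=arm.capture('wrist')
y=cv2.resize(b['img'][140:215,180:280],(400,300),interpolation=cv2.INTER_CUBIC)
cv2.imwrite('pics/i.png',np.hstack([y,cv2.resize(w['img'],(400,300))]))"
```

```text
t 6.55 X,Y mm [-136.1   26.5] z 0.0943 toolx-n deg 0.12 tz [ 0.003  0.001 -1.   ] F [-1.3 -0.8  0.1] gap 0.7
```

View pics/i.png

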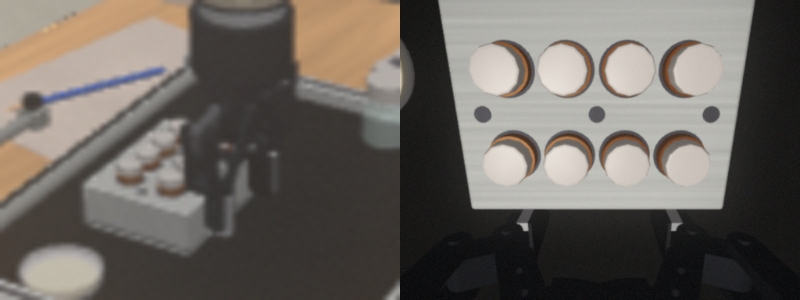

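The block is now square against both fingers (near edge level at row 208) and centred. I go on slowly to the bar, watching the force.

play_rows([
  [[5,0,0],0],
  [[5,0,0],0],
  [[5,0,0],0],
  [[5,0,0],0],
  [[4,0,0],0],
  [[2,0,0],0],
  [[0,0,0],0],
])

```text
t: 7.35
position: [0.6129, -0.0211, 0.0943]
orientation: [-3.133, -0.229, 0.004]
force: [-5.1, 0.2, 2.1]
finger_gap: 0.702
finger_force: 2.5
```

play_rows([
  [[1,0,0],0],
  [[1,0,0],0],
  [[1,0,0],0],
])

```text
t: 7.65
position: [0.6154, -0.0209, 0.0943]
orientation: [-3.133, -0.229, 0.005]
force: [-4.7, -0.6, 3.1]
finger_gap: 0.696
finger_force: 2.9
```

```bash
python3 -c "
from m import *
tb()
b=arm.capture('side');w=arm.capture('wrist')
y=cv2.resize(b['img'][140:215,160:260],(400,300),interpolation=cv2.INTER_CUBIC)
cv2.imwrite('pics/j.png',np.hstack([y,cv2.resize(w['img'],(400,300))]))"
```

```text
t 7.65 X,Y mm [-110.5   25.6] z 0.0943 toolx-n deg 0.03 tz [-0.003  0.    -1.   ] F [-4.7 -0.6  3.1] gap 0.7
```

View pics/j.png

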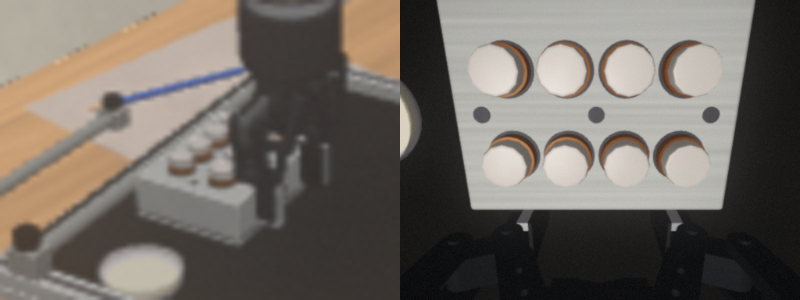

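The block is still square and near the bar, and the force of about 5 N is only mat friction. I creep on.

play_rows([
  [[1,0,0],0],
  [[1,0,0],0],
  [[1,0,0],0],
  [[1,0,0],0],
])

```text
t: 8.15
position: [0.6194, -0.0204, 0.0943]
orientation: [-3.133, -0.229, 0.005]
force: [-5.9, -0.9, 4.3]
finger_gap: 0.703
finger_force: 2.9
```

play_rows([
  [[1,0,0],0],
  [[1,0,0],0],
  [[0,0,0],0],
])

```text
t: 8.45
position: [0.6217, -0.0201, 0.0944]
orientation: [-3.133, -0.229, 0.004]
force: [-4.9, -1.5, 3.3]
finger_gap: 0.704
finger_force: 2.6
```

play_rows([
  [[1,0,0],0],
  [[1,0,0],0],
])

```text
t: 8.65
position: [0.6227, -0.02, 0.0944]
orientation: [-3.133, -0.229, 0.007]
force: [-8.1, -0.8, 5.7]
finger_gap: 0.7
finger_force: 4.3
```

play_rows([
  [[1,0,0],0],
  [[0,0,0],0],
])

```text
t: 8.85
position: [0.6226, -0.02, 0.0943]
orientation: [-3.133, -0.229, 0.011]
force: [-9.0, -1.4, 6.9]
finger_gap: 0.7
finger_force: 4.5
```

play_rows([
  [[1,0,0],0],
  [[0,0,0],0],
])

```text
t: 9.05
position: [0.6226, -0.02, 0.0943]
orientation: [-3.133, -0.229, 0.015]
force: [-10.5, -0.7, 8.3]
finger_gap: 0.701
finger_force: 5.5
```

```bash
python3 -c "
from m import *
tb()"
```

```text
t 9.05 X,Y mm [-103.3   25.5] z 0.0943 toolx-n deg 0.0 tz [-0.009 -0.001 -1.   ] F [-10.5  -0.7   8.3] gap 0.7
```

The tool stops at X=-103 with the force rising, so the block is on the bar. I back off straight, lift and check.

play_rows([
  [[-3,0,0],0],
  [[-4,0,0],0],
  [[-15,0,0],0],
  [[-25,0,0],0],
  [[-25,0,0],0],
  [[-15,0,0],0],
  [[0,0,-40],0],
  [[0,0,-45],0],
])

```text
t: 9.85
position: [0.5407, -0.0318, 0.1794]
orientation: [-3.133, -0.229, 0.0]
force: [1.4, 0.8, 0.5]
finger_gap: 0.701
finger_force: 0.0
```

play_rows([
  [[0,0,-45],0],
  [[-10,45,0],0],
  [[-10,45,0],0],
  [[-10,45,0],0],
  [[-10,45,0],0],
  [[-10,45,0],0],
  [[-10,45,0],0],
  [[0,0,0],0],
])

```text
t: 10.65
position: [0.5186, -0.3185, 0.2247]
orientation: [3.126, 0.208, 0.002]
force: [-1.9, 0.2, -0.2]
finger_gap: 0.701
finger_force: 0.0
```

```bash
python3 -c "
from m import *
tb()
a=arm.capture('top');b=arm.capture('side')
x=cv2.resize(a['img'][85:205,205:355],(800,600),interpolation=cv2.INTER_CUBIC)
cv2.imwrite('pics/k.png',x)
# vials/caps & block edges below bar, per column
g=cv2.cvtColor(a['img'],cv2.COLOR_BGR2GRAY)
p,dd,W=bar(a);print('bar now',p,dd)
for th in (70,80,90):
  m=(g>th).astype(np.uint8)
  # near edge of block: scan upward from the dark mat
  P=[]
  for u in range(200,360):
    X=ray(a,[(u,150)],.127)[0]
    col=m[:,u];v=185
    while v>100 and not col[v]: v-=1
    P.append((u,v))
  Wp=ray(a,P,.127)[:,:2];q=np.c_[(Wp-f0)@n,(Wp-f0)@d]*1e3
  k=(q[:,0]>-110)&(q[:,0]<-80)&(abs(q[:,1]-25)<75);q=q[k]
  med=np.median(q[:,0]);q=q[abs(q[:,0]-med)<3]
  s=np.polyfit(q[:,1],q[:,0],1);print(th,len(q),'near edge X',med,'slope deg',np.degrees(np.arctan(s[0])),'Y',q[:,1].min(),q[:,1].max())
"
```

```text
t 10.65 X,Y mm [-249.5 -254.8] z 0.2247 toolx-n deg -0.72 tz [ 0.002 -0.009 -1.   ] F [-1.9  0.2 -0.2] gap 0.7
bar now [ 0.73672736 -0.04342382] [-0.14575475  0.98932076]
70 39 near edge X -99.97217595095128 slope deg -0.11154997679728106 Y -29.686334414483042 87.997847287354
80 37 near edge X -98.74766340546951 slope deg -0.20231198789886312 Y -26.665662389024714 84.97434901337338
90 39 near edge X -96.80100049769284 slope deg 0.29397966398291264 Y -30.180325431548695 87.54320309545935
```

View pics/k.png

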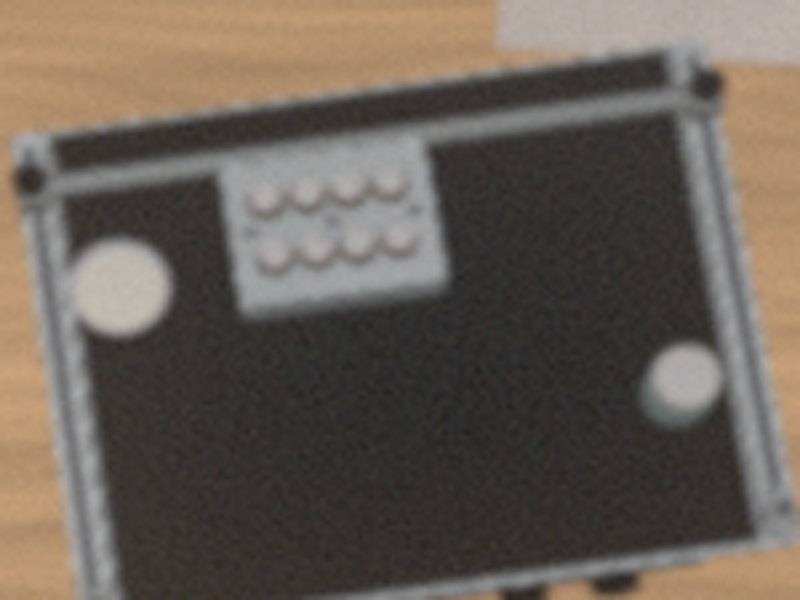

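The view shows the block's long side along the bar from (222,165) to (428,138). The dish (122,288) and jar (685,380) are untouched and the hand is clear. I make one check of the gap from the vial caps and the centre hole.

```bash
python3 -c "
from m import *
a=arm.capture('top')
def q(L,z):
  W=ray(a,[(205+x/5.333-.4,85+y/5-.4) for x,y in L],z)[:,:2];return np.c_[(W-f0)@n,(W-f0)@d]*1e3
c=q([(268,201),(308,193),(350,188),(390,183),(277,256),(320,248),(359,242),(399,236)],.141)
print(c.mean(0),[np.degrees(np.polyfit(r[:,1],r[:,0],1)[0]) for r in(c[:4],c[4:])]);print(q([(250,232),(334,218),(418,210)],.127), q([(122,288)],.1),q([(685,376)],.145))"
```

```text
[-48.55932674  27.20979729] [np.float64(-0.24447239564093481), np.float64(-1.3757444929059357)]
[[-45.71649235  75.73424153]
 [-44.34510736  26.54251344]
 [-46.74288454 -22.08740757]] [[-62.22118677 154.9420187 ]] [[-176.51647738 -152.98332114]]
```

Cap and hole centres give X ≈ -46 ± 2 mm and an angle well under 2°, which agrees with the contact force. I hand it in.

```bash
python3 -c "
from station import arm
print(arm.job_done())"
```

```text
the job is handed in; nothing more can be done
None
```

I handed the job in: the block's long side lies against the clamp bar, measured within about 2 mm of touching and under 1° off on average, with the jar and dish unmoved and the hand clear; the judge's verdict was not shown.

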